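Seat the vial block, then open the chiller cover and hold it

ROBOT

A 6-joint arm with a two-finger parallel gripper is mounted at the origin on the work surface. World frame = base frame: x ahead of the robot, y to its left, z up, the work surface at z = 0. Lengths are in mm, angles in rad, forces in N, time in s.
With the tool pointing down it reaches from about 350 to 875 mm from the base axis. Payload 4.2 kg.
Tool frame: the origin (TCP) lies at the very end of the fingers, on their centre line; the grasp point (between the pads) lies 19 mm behind it; z points along the fingers, y is the line along which they close (so a half turn about z gives the same grasp; the last joint's range is limited). The gripper opens to 87 mm and grips with 3 to 60 N. Pads are 19 mm wide; open, the fingers measure 117 mm over their backs; the gripper's body (75 mm by 190 mm) begins 51 mm behind the grasp point.
Start: joints at [1.428, 0.385, 0.008, 0, -1.194, -0.259], TCP at [244.389, 575.216, 222.55] pointing down, gripper open.
Joint ranges: [-3.14, 3.14], [-1.21, 2.06], [-1.07, 1.41], [-3.16, 2.05], [-2.99, -0.16], [-3.1, 3.1]. Speed limits (rad/s): [2.79, 2.79, 3.14, 3.14, 3.14, 3.14].

INTERFACE

Orientations are given as a unit quaternion [w, x, y, z].
In Python, from cell import get_state, optics, env gives the robot as it stands.
- The arm moves only by the tool carry_out, never from a script. Its argument "commands" is one flat list of numbers, 7 for each row, row after row: the opening, from -1 (shut) to 1 (fully open), then the shift along the world's x, y, z in cm, then the turn, a rotation vector about the world's x, y, z in degrees. In form: [grip, tx, ty, tz, wx, wy, wz, grip, tx, ty, tz, wx, wy, wz, ...]. A call has 1 to 12 rows; each row shifts and turns the commanded pose from where the row before left it; what a row does not reach is not made up. A row lasts 1/10 s, in which the tool goes at most 50 mm and 8.59 degrees, less where a joint would pass 70% of its speed; a pose out of reach is approached as far as the arm can. A call with a gripper value outside its range is refused whole. The fingers move at their own pace and stop on an object; "squeeze" is the grip in N (left out, the last holds). Time passes only in rows, so rows that do not move let the fingers close. It gives the time, the measured TCP pose, the force, the opening and the grip force at its end, in the units of the state.
- get_state(): the state, without advancing time (a new reading comes with each control period).
- optics.snapshot(name): name is "scene" or "side" or "wrist"; returns the picture (384x512x3 uint8, red, green, blue); there is no depth.
- optics.camera_model(name): a dict with "K" (3x3 intrinsics, pixels), "distortion" ([k1, k2, p1, p2, k3] as OpenCV has them; the pictures are not rectified), "T" (4x4, takes a point from camera to world coordinates); the wrist camera has in their place "T_tool_cam" (4x4, takes a point from camera to tool coordinates, whose origin is the TCP and whose axes are the flange's). Camera axes: x right, y down, z forward; pixel columns grow to the right and rows downward; lengths in mm; the calibration is good to about 2 mm. A picture is of the moment at which its call begins: read the wrist's pose just before it. camera_model takes no time and is no camera call.
- env.close_job(): hands the job in; it is judged then, once.
The state is a dict: "clock": time; "joint_positions": joint angles; "qvel": joint speeds; "tau": joint torques, N m; "position": TCP position; "tcp_rot": TCP orientation; "ft_force": force on the tool from outside, world axes, zero at the start; "moment": the same for the moment, N m; "grip_width": opening from 0.0 (shut) to 1.0 (fully open); "grasp_force": force on a finger pad.
Only numpy, scipy, OpenCV 4.12 (cv2) and the standard library are available. Lean on these libraries where they do the work, as an engineer would, in place of code of your own. Each camera call takes 0.05 s, during which the arm holds its last target. There are 200 camera calls.

TASK

I am about to move vials out of the bench chiller, so first set the aluminium vial block into the nest on the chiller's side deck (lower it in, do not drop it), let go of it, and see that it sits flat and fully home. Then tug the chiller cover by its front tab to learn whether the catch is holding it: only after that tug, and if it is caught, push the thumb slide fully back to free it. Raise the cover to about 45 degrees or more and finish while still holding it up there, steady, because it falls shut by itself; leave everything else on the bench where it is.

Things in the scene. Friction and masses are not known exactly. Their poses are not given: they have to be found in the camera images.
- block: Loose aluminium vial block, plain bare metal with eight dark round hole mouths on top, 90 mm (its x) by 50 mm (its y) by 45 mm high, 0.4 kg, lying on the bench to the robot's right. Origin: centre of its underside, z up.
- nest (a point): Centre of the floor of the pocket in the low grey deck on the chiller's left side. Pocket 94 mm (x) by 54 mm (y), 12 mm deep, rim 24 mm and floor 12 mm above the bench; the block fits either way round, long side along x. Axes are the chiller's: x to its rear, away from the robot, y left, z up; turned up to 0.18 rad. Housing, 110 mm high, begins 90 mm to the -y side; a jar stands some 100 mm to +x.
- cover (a joint): Angle of the white cover, rad: 0 shut, grows as its front rises, stop at 1.25. 180 mm deep, 186 wide, 12 thick, 0.45 kg, hinged at its far edge, underside 110 mm above the bench. Falls shut when let go. If the hidden catch holds it, it lifts about 0.035 rad (8 mm at the tab), then stops hard; if not, it rises with 2 to 5 N at the tab. Caught or not cannot be seen and varies.
- tab (a point): Grip point of the cover's front tab: upright grey plate 14 mm thick (y), 34 mm high, sticking out 55 mm (-x) from the middle of the cover's front edge. Point: middle of its thickness and height, 36 mm before the edge, 117 mm above the bench when shut. Clear beside and below. It arcs up and back about the hinge; pinched from above across its thickness it can turn in the pads. Axes: the cover's.
- hinge (a point): Point on the cover's hinge axis, mid-width, 110 mm above the bench; the axis runs along the chiller's y. Shut, the tab point is 216 mm before it (-x) and 7 mm higher. Axes: the cover's.
- release (a joint): Travel of the thumb slide that frees the catch, m: starts at 0 to 0.003, end stop 0.020, grows towards the chiller's rear (+x, away from the robot). Takes about 3 N and stays where it is left; at 0.016 or more the catch is always free and stays free. Let the cover down before sliding, so that the hook is not loaded.
- slide_knob (a point): Centre of the top of the thumb slide's black knob: 24 mm (x) by 16 mm (y) by 30 mm high, on the strip to the right (-y) of the cover. The strip's top and the cover's top are both 122 mm above the bench, the knob's top 152 mm; the cover's edge is 32 mm from the knob's centre. Axes: the chiller's.
- beaker: Bystander: glass beaker, 70 mm across, 90 mm high. Origin: centre of its underside.
- reagent: Bystander: amber bottle, 70 mm across, 150 mm high. Origin: centre of its underside.
- dish: Bystander: clear covered dish, 92 mm across, 17 mm high. Origin: centre of its underside.
- spatula: Bystander: spatula, 180 mm long, lying on the bench across the robot's front. Origin: under its middle.
- jar: Bystander: small glass jar, 36 mm across, 45 mm high, standing on the chiller's deck behind the nest. Origin: centre of its underside.
- wash: Bystander: white bottle, 68 mm across, 170 mm high, at the left. Origin: centre of its underside.
Mind the look-alikes: they are no part of the job. Of the things that look like the block, take the one that is farthest to the robot's right at the start.

How it is judged (in metres and radians):
On the way, in this order (a step that is already met when the one before it is completed fails the run):
1. the block sits flat, square and home in the nest and has been let go (z of block in the frame of nest below 0.003 m and horizontal distance between block and nest below 0.005 m and angle between block's own z axis and vertical below 0.035 rad and angle between the x axis of block and the x axis of nest, either way round below 0.09 rad and contact force between the fingers and block below 0.05 N and linear speed of block below 0.02 m/s), for 0.2 s.
2. the cover is tugged (its front lifted a little) before the thumb slide has been moved (value of joint cover above 0.015 rad and distance of slide_knob from where it was at the start of the episode below 0.004 m), for 0.05 s.
3. the cover is raised to more than 37 degrees (value of joint cover above 0.65 rad), for 0.1 s.
At the end, for the whole second after the job is handed in: Block in the nest: underside within 3 mm of its floor, centre within 5 mm, tilt under 2 deg, within 5 deg of square. Fingers hold the cover above 37 deg (0.65 rad), steady (under 0.08 rad/s), no loose thing touching it. No bystander moved over 30 mm (z of block in the frame of nest below 0.003 m and horizontal distance between block and nest below 0.005 m and angle between block's own z axis and vertical below 0.035 rad and angle between the x axis of block and the x axis of nest, either way round below 0.09 rad and value of joint cover above 0.65 rad and velocity of joint cover between -0.08 and 0.08 rad/s and contact force between the fingers and cover above 0.5 N and contact force between each of block, beaker, reagent, dish, spatula, jar, wash and cover below 0.05 N and distance of each of beaker, reagent, dish, spatula, jar, wash from where it was at the start of the episode below 0.03 m); the arm keeps its last pose, push and grip.
It fails at once if the block is dropped: more than 40 mm above the bench with no finger on it (height (world z) of block above 0.04 m and contact force between the fingers and block below 0.02 N).
It fails at once if a bystander is shoved by more than 30 mm (distance of any of beaker, reagent, dish, spatula, jar, wash from where it was at the start of the episode above 0.03 m).
It also fails if it takes over 64 s, if anything falls off the work surface, if the arm or the gripper's body presses on something with over 40 N, if the wrist force passes 120 N, or if a joint passes its speed limit or range.

## Working session

There is one attempt and no reset: what is moved stays moved. The work goes in short steps, Python scripts to look and compute and a tool call to move; the robot and the scene stay as the last step left them, time stands still between calls to the robot, and variables do not carry over. Pictures are saved under pics/ and viewed, at most 10 in all, crops included, and the job is handed in when it is done.

Besides the shell and the picture viewer there is one more tool, called by a JSON object that holds its "fn" and its "kwargs". carry_out: Moves the arm, as the interface text tells. Its arguments: {"type":"object","properties":{"commands":{"type":"array","items":{"type":"number"}},"squeeze":{"type":"number"}},"required":["commands"]}

```bash
mkdir -p pics; ls
cat > h.py <<'E'
import numpy as np, cv2
from cell import get_state, optics, env
def snap(n,f):
    im=optics.snapshot(n); cv2.imwrite(f'pics/{f}.png',im[:,:,::-1]); return im
def rays(n,px,T=None):
    m=optics.camera_model(n); K=np.array(m["K"],float); d=np.array(m["distortion"],float)
    u=cv2.undistortPoints(np.array(px,float).reshape(-1,1,2),K,d).reshape(-1,2)
    if T is None: T=np.array(m["T"])
    D=np.c_[u,np.ones(len(u))]@T[:3,:3].T
    return T[:3,3],D
def plane(n,px,z,T=None):
    o,D=rays(n,px,T); return o+D*((z-o[2])/D[:,2])[:,None]
def proj(n,P,T=None):
    m=optics.camera_model(n)
    if T is None: T=np.array(m["T"])
    W=np.linalg.inv(T); r=cv2.Rodrigues(W[:3,:3])[0]
    return cv2.projectPoints(np.array(P,float).reshape(-1,1,3),r,W[:3,3],np.array(m["K"],float),np.array(m["distortion"],float))[0].reshape(-1,2)
def wristT():
    from scipy.spatial.transform import Rotation as R
    s=get_state(); q=s["tcp_rot"]; T=np.eye(4); T[:3,:3]=R.from_quat([q[1],q[2],q[3],q[0]]).as_matrix(); T[:3,3]=s["position"]
    return T@np.array(optics.camera_model("wrist")["T_tool_cam"])
E
python3 - <<'E'
from h import *
print(get_state())
a=snap("scene","scene"); b=snap("side","side")
cv2.imwrite('pics/scene2.png',cv2.resize(a,(800,600),interpolation=cv2.INTER_CUBIC)[:,:,::-1])
cv2.imwrite('pics/side2.png',cv2.resize(b,(800,600),interpolation=cv2.INTER_CUBIC)[:,:,::-1])
for n in("scene","side"): print(np.round(optics.camera_model(n)["T"],3).tolist())
print(np.round(optics.camera_model("wrist")["T_tool_cam"],3).tolist())
E
```

```text
pics
{'clock': 0.0, 'joint_positions': array([ 1.42763340e+00,  3.85532204e-01,  6.66249100e-03, -5.34124876e-04,
       -1.19399325e+00, -2.58634057e-01]), 'qvel': array([-0.00027975,  0.00053269,  0.00014834, -0.00072613,  0.00015479,
        0.00216966]), 'tau': array([-8.45358154e-04, -3.90665209e+01,  1.87402010e+01,  4.21969414e+00,
        1.09191769e-02, -1.94435911e-04]), 'position': array([244.14054895, 574.70116577, 221.48343531]), 'tcp_rot': array([ 1.04591803e-03,  9.79867461e-01, -1.99646261e-01, -1.88185620e-04]), 'ft_force': array([ 0.20800396,  0.74409918, -0.2658907 ]), 'moment': array([-0.04155996,  0.07359649, -0.03582031]), 'grasp_force': 0.0, 'grip_width': 1.001739204624892}
[[-0.547, 0.645, -0.534, 1232.189], [0.837, 0.407, -0.366, 493.847], [-0.019, -0.647, -0.762, 1118.955], [0.0, 0.0, 0.0, 1.0]]
[[-0.99, -0.061, 0.126, 350.109], [-0.139, 0.482, -0.865, 1169.381], [-0.008, -0.874, -0.486, 785.427], [0.0, 0.0, 0.0, 1.0]]
[[-0.001, -0.963, -0.269, 73.626], [1.0, -0.0, -0.001, 0.291], [0.0, -0.269, 0.963, -162.202], [0.0, 0.0, 0.0, 1.0]]
```

View pics/scene2.png

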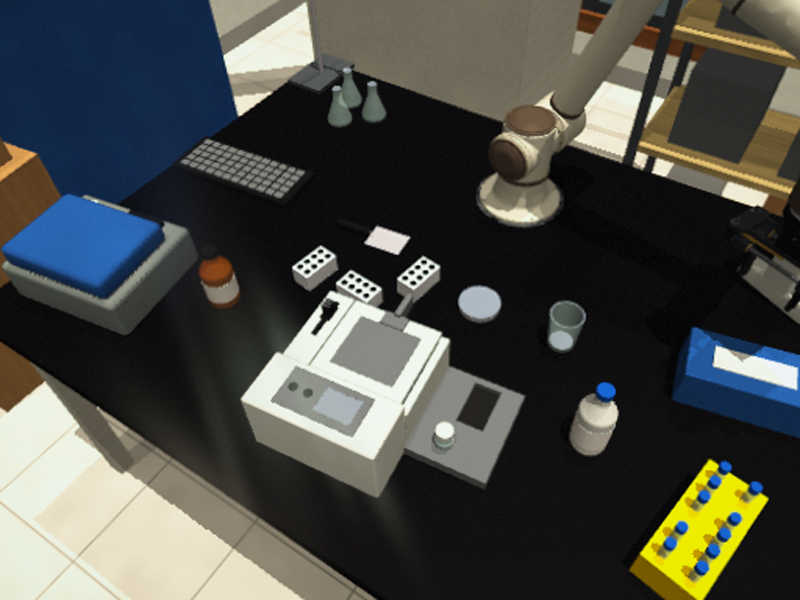

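View pics/side2.png

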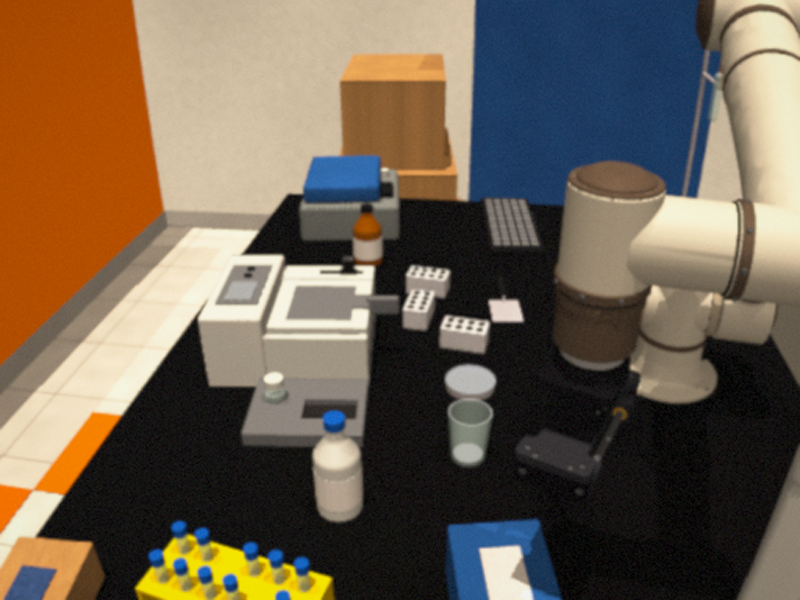

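The scene view shows three look-alike blocks, at about (315,265), (358,288) and (418,277) in 800-px coordinates. The knob is at (325,315), the tab at (402,308), the pocket at (480,405) and the jar at (444,433). The block at (315,265) looks farthest to the robot's right, so next I measure.

```bash
cat > m1.py <<'E'
from h import *
s=800/512
a=cv2.imread('pics/scene.png'); g=cv2.cvtColor(a,cv2.COLOR_BGR2GRAY)
hsv=cv2.cvtColor(a,cv2.COLOR_BGR2HSV)
for c in [(315,265),(358,288),(418,277)]:
    x,y=int(c[0]/s),int(c[1]/s); x0,y0=x-22,y-20
    r=cv2.resize(g[y0:y0+40,x0:x0+44],None,fx=8,fy=8,interpolation=cv2.INTER_CUBIC)
    _,m=cv2.threshold(r,110,255,cv2.THRESH_BINARY_INV)
    n,_,st,ce=cv2.connectedComponentsWithStats(m)
    P=[ce[i] for i in range(1,n) if 60<st[i,4]<1600]
    px=(np.array(P)+.5)/8-.5+[x0,y0]
    W=plane("scene",px,45); 
    rc=cv2.minAreaRect(W[:,:2].astype(np.float32)); print(len(P),W[:,:2].mean(0).round(1),rc)
def pocket(n,x0,y0,w,h,thr):
    a=cv2.imread(f'pics/{n}.png'); g=cv2.cvtColor(a,cv2.COLOR_BGR2GRAY)
    r=cv2.resize(g[y0:y0+h,x0:x0+w],None,fx=8,fy=8,interpolation=cv2.INTER_CUBIC)
    m=(r<thr).astype(np.uint8); N,l,st,ce=cv2.connectedComponentsWithStats(m)
    k=l[h*4,w*4]; print(n,'lab',k,st[k], 'vals',g[y0+h//2,x0+w//2])
    c=max(cv2.findContours((l==k).astype(np.uint8),0,1)[0],key=cv2.contourArea).reshape(-1,2)
    W=plane(n,(c+.5)/8-.5+[x0,y0],24)[:,:2]
    print(cv2.minAreaRect(W.astype(np.float32)))
pocket("scene",int(480/s)-20,int(405/s)-22,40,44,50)
pocket("side",int(330/s)-22,int(410/s)-12,44,24,50)
A=cv2.imread('pics/scene.png')[165:300,150:350]
B=cv2.imread('pics/side.png')[150:290,120:320]
cv2.imwrite('pics/c1.png',cv2.resize(A,(800,540),interpolation=cv2.INTER_CUBIC))
cv2.imwrite('pics/c2.png',cv2.resize(B,(800,560),interpolation=cv2.INTER_CUBIC))
E
python3 m1.py
```

```text
12 [ 497.7 -233.2] ((494.67919921875, -215.5464630126953), (130.346435546875, 63.048179626464844), 82.05513000488281)
14 [ 502.  -151.7] ((497.8140563964844, -183.15493774414062), (147.01333618164062, 51.32892990112305), 80.38002014160156)
8 [390.9 -51.7] ((391.1186218261719, -51.777587890625), (23.340986251831055, 63.19948959350586), 82.035400390625)
scene lab 2 [   49    75   211   232 27189] vals 36
((607.0004272460938, 222.4842071533203), (89.51485443115234, 50.304443359375), 6.5054755210876465)
side lab 0 [    0     0   352   192 58528] vals 62
((610.6981811523438, 218.7665557861328), (127.30623626708984, 104.30205535888672), 7.91855525970459)
```

View pics/c1.png

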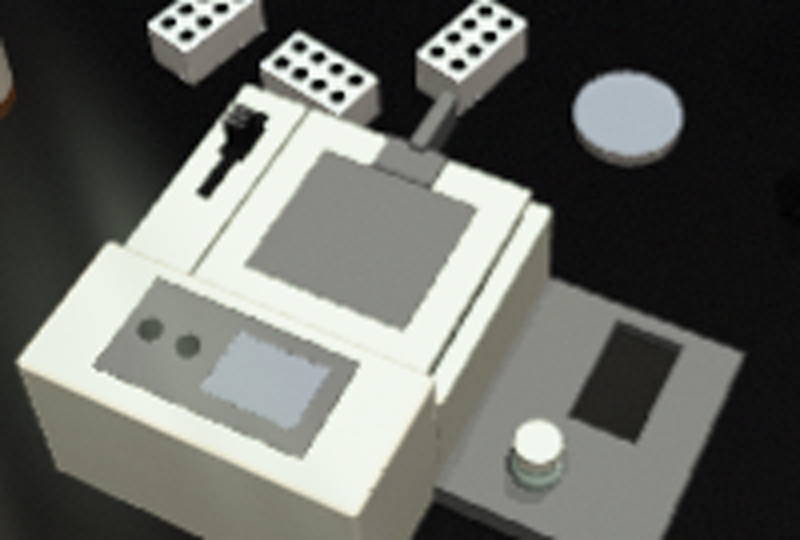

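View pics/c2.png

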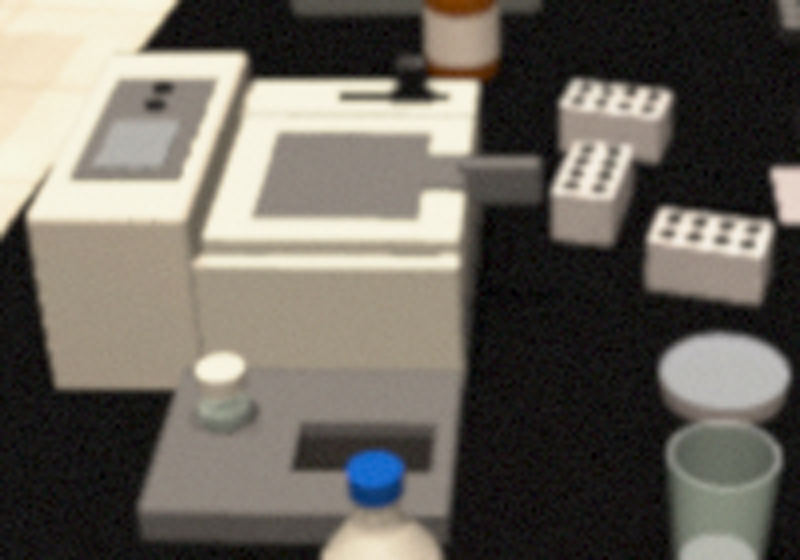

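The target block is at upper left in c1, about (205,30) in crop pixels. The tab runs from (420,145) to (450,100), the knob is around (245,125), and the pocket corners are near (620,322), (680,345), (637,440) and (572,415). Next I refine the block, tab and knob.

Run:
```python
from h import *
s=800/512
a=cv2.imread('pics/scene.png'); g=cv2.cvtColor(a,cv2.COLOR_BGR2GRAY)
x0,y0,w,h=184,152,34,30
r=cv2.resize(g[y0:y0+h,x0:x0+w],None,fx=8,fy=8,interpolation=cv2.INTER_CUBIC)
m=(r<130).astype(np.uint8)
n,l,st,ce=cv2.connectedComponentsWithStats(m)
ok=[i for i in range(1,n) if 60<st[i,4]<2000 and st[i,0]>0 and st[i,1]>0 and st[i,0]+st[i,2]<w*8 and st[i,1]+st[i,3]<h*8]
px=(ce[ok]+.5)/8-.5+[x0,y0]; W=plane("scene",px,45)[:,:2]
print(np.c_[px,W].round(1)); print(cv2.minAreaRect(W.astype(np.float32)))
S=lambda p:np.array(p)/s
C=lambda p:np.array(p)/4-.375+[150,165]
print('blk2',plane("scene",[C((320,72))],45)[0].round())
print('tab z134',plane("scene",[C((420,145)),C((447,95))],134).round())
print('knob z152',plane("scene",[C((245,115))],152).round(),plane("side",[np.array((408,60))/4+[120,150]],152).round())
print('tab side z134',plane("side",[np.array((470,158))/4+[120,150],np.array((540,158))/4+[120,150]],134).round())
for nm,p,z in [('wash',(590,445),0),('beaker',(562,342),0),('dish',(480,303),17),('reagent',(220,298),0),('washcap',(605,390),170),('jartop',(444,428),69)]:
    print(nm,plane("scene",[S(p)],z).round()[0])
# cover/deck edges: deck front-left corner & others z24, cover corners z122
print('deck corners',plane("scene",[C((744,352)),C((551,280))],24).round(1))
print('cover front R/L z122',plane("scene",[C((308,108)),C((530,192)),C((432,372))],122).round(1))
```

```text
[[ 204.7  160.4  454.7 -275.4]
 [ 209.3  163.4  457.8 -252.6]
 [ 200.6  163.6  474.9 -278. ]
 [ 204.8  166.6  478.4 -256.4]
 [ 196.1  166.9  495.8 -281.5]
 [ 200.6  170.   499.4 -258.5]
 [ 191.7  170.2  516.7 -284.3]
 [ 196.2  173.4  520.2 -261.4]]
((487.3590393066406, -268.5617980957031), (23.337642669677734, 63.041847229003906), 81.99254608154297)
blk2 [ 493. -138.   45.]
tab z134 [[574.  20. 134.]
 [522.  10. 134.]]
knob z152 [[632. -98. 152.]] [[ 638. -108.  152.]]
tab side z134 [[567.  12. 134.]
 [516.   6. 134.]]
wash [556. 430.   0.]
beaker [365. 287.   0.]
dish [376.  98.  17.]
reagent [ 658. -404.    0.]
washcap [550. 420. 170.]
jartop [706. 204.  69.]
deck corners [[538.  284.5  24. ]
 [559.3 129.1  24. ]]
cover front R/L z122 [[581.5 -79.1 122. ]
 [560.1 108.2 122. ]
 [728.  132.3 122. ]]
```

{"fn": "carry_out", "kwargs": {"commands": [1,1.22,-4.22,0,0,0,0.75,1,1.22,-4.22,0,0,0,0.75,1,1.22,-4.22,0,0,0,0.75,1,1.22,-4.22,0,0,0,0.75,1,1.22,-4.22,0,0,0,0.75,1,1.22,-4.22,0,0,0,0.75,1,1.22,-4.22,0,0,0,0.75,1,1.22,-4.22,0,0,0,0.75,1,1.22,-4.22,0,0,0,0.75,1,1.22,-4.22,0,0,0,0.75,1,1.22,-4.22,0,0,0,0.75,1,1.22,-4.22,0,0,0,0.75]}}

```text
clock: 1.3
position: [390.6, 67.0, 222.5]
tcp_rot: [-0.0, 0.993, -0.122, 0.0]
ft_force: [1.3, -0.1, 0.9]
grip_width: 0.998
grasp_force: 0.0
```

{"fn": "carry_out", "kwargs": {"commands": [1,1.22,-4.22,0,0,0,0.75,1,1.22,-4.22,0,0,0,0.75,1,1.22,-4.22,0,0,0,0.75,1,1.22,-4.22,0,0,0,0.75,1,1.22,-4.22,0,0,0,0.75,1,1.22,-4.22,0,0,0,0.75,1,1.22,-4.22,0,0,0,0.75,1,1.22,-4.22,0,0,0,0.75,1,0,0,0,0,0,0,1,0,0,0,0,0,0]}}

```text
clock: 2.3
position: [487.8, -269.5, 221.4]
tcp_rot: [-0.0, 0.997, -0.071, -0.001]
ft_force: [-0.2, 0.2, -0.1]
grip_width: 0.995
grasp_force: 0.0
```

Run:
```python
from h import *
from scipy.spatial.transform import Rotation as R
st=get_state(); print(st["position"],st["tcp_rot"],st["joint_positions"].round(2),st["ft_force"])
T=wristT(); im=snap("wrist","w1"); print(T[:3,3].round(), proj("wrist",[[487.4,-268.6,45],st["position"]],T).round())
g=cv2.cvtColor(im,cv2.COLOR_RGB2GRAY)
m=(g<90).astype(np.uint8); n,l,s,c=cv2.connectedComponentsWithStats(m)
ok=[i for i in range(1,n) if 60<s[i,4]<1500 and .5<s[i,2]/s[i,3]<2]
W=plane("wrist",c[ok],45,T)
print(np.c_[c[ok],W[:,:2],s[ok,4]].round(1))
```

```text
[ 487.81885454 -269.47417398  221.36796344] [-3.93974840e-04  9.97468052e-01 -7.11061378e-02 -1.11639083e-03] [-0.21  0.27 -0.16 -0.   -1.14  1.64] [-0.22968954  0.19324698 -0.09910652]
[ 561. -280.  383.] [[249. 169.]
 [249. 239.]]
[[ 238.7  139.5  519.8 -262.9  148. ]
 [ 260.8  139.5  516.6 -285.5  146. ]
 [ 239.   159.6  499.  -260.   140. ]
 [ 260.9  159.4  495.9 -282.8  137. ]
 [ 158.4  168.8  501.5 -174.   142. ]
 [ 119.5  170.6  505.5 -132.5  126. ]
 [ 139.   169.7  503.4 -153.4  135. ]
 [  99.9  171.6  507.4 -111.4  127. ]
 [ 239.1  179.1  478.2 -257.   137. ]
 [ 260.8  178.9  475.1 -279.9  137. ]
 [ 142.1  190.5  480.5 -151.4  125. ]
 [ 161.2  189.5  478.7 -172.1  133. ]
 [ 103.6  192.3  484.5 -109.3  117. ]
 [ 122.8  191.4  482.5 -130.3  123. ]
 [ 239.3  197.8  457.4 -254.   131. ]
 [ 260.7  197.8  454.1 -276.9  132. ]]
```

View pics/w1.png

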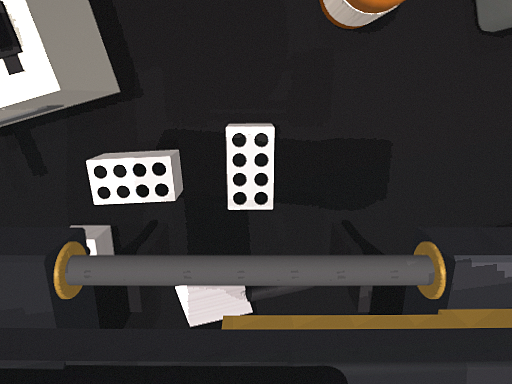

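The wrist view shows the target block with its hole grid centred at (250,169). That puts it at (487.0,-269.9), yaw -8.1°, which agrees with the scene camera. I'll grip only its top 13 mm so the gripper body clears the housing at the nest.

{"fn": "carry_out", "kwargs": {"commands": [1,-0.03,0,-4.0,0,0,0,1,-0.04,0,-4.0,0,0,0,1,0,0,-4.0,0,0,0,1,0,0,-4.0,0,0,0,1,0,0,-2.9,0,0,0,1,0,0,0,0,0,0,-1,0,0,0,0,0,0,-1,0,0,0,0,0,0,-1,0,0,0,0,0,0,-1,0,0,0,0,0,0,-1,0,0,0,0,0,0,-1,0,0,0,0,0,0], "squeeze": 35}}

```text
clock: 3.55
position: [488.0, -269.2, 34.3]
tcp_rot: [0.0, 0.998, -0.07, 0.001]
ft_force: [-0.5, 0.1, 3.0]
grip_width: 0.572
grasp_force: 35.0
```

{"fn": "carry_out", "kwargs": {"commands": [-1,0,0,1.0,0,0,0,-1,0,0,3.5,0,0,0,-1,0,0,4.5,0,0,0,-1,0,0,4.5,0,0,0,-1,0,0,4.5,0,0,0,-1,0,0,1.5,0,0,0,-1,0,0,0,0,0,0]}}

```text
clock: 4.25
position: [488.5, -268.9, 231.3]
tcp_rot: [0.0, 0.998, -0.07, 0.003]
ft_force: [-0.9, -0.2, -4.7]
grip_width: 0.568
grasp_force: 35.0
```

{"fn": "carry_out", "kwargs": {"commands": [-1,0.1,2.0,0,0,0,0,-1,0.2,4.0,0,0,0,1.5,-1,0.3,4.5,0,0,0,1.5,-1,0.3,4.5,0,0,0,1.5,-1,0.3,4.5,0,0,0,1.5,-1,0.3,4.5,0,0,0,1.5,-1,0.3,4.5,0,0,0,1.5,-1,0.3,4.5,0,0,0,1.5,-1,0.3,4.5,0,0,0,1.5,-1,0.3,4.5,0,0,0,1.5,-1,0.3,4.5,0,0,0,1.2,-1,0.2,2.5,0,0,0,0]}}

```text
clock: 5.45
position: [518.1, 223.8, 225.4]
tcp_rot: [0.001, 0.998, 0.059, -0.002]
ft_force: [-0.0, 0.4, -4.5]
grip_width: 0.573
grasp_force: 35.0
```

{"fn": "carry_out", "kwargs": {"commands": [-1,0,0,0,0,0,1.45,-1,0,0,0,0,0,0,-1,0,0,0,0,0,0]}}

```text
clock: 5.75
position: [518.7, 219.9, 226.9]
tcp_rot: [0.001, 0.998, 0.07, -0.002]
ft_force: [-0.6, 0.3, -5.1]
grip_width: 0.57
grasp_force: 35.0
```

Run:
```python
from h import *
st=get_state(); q=st["tcp_rot"]; print(st["clock"],st["position"],np.degrees(2*np.arctan2(q[2],q[1])),st["ft_force"],st["grasp_force"],st["grip_width"])
T=wristT(); im=snap("wrist","w2")
R=np.array([[np.cos(.1135),-np.sin(.1135)],[np.sin(.1135),np.cos(.1135)]])
P=np.c_[np.array([[47,27],[47,-27],[-47,-27],[-47,27]])@R.T+[607,222.5],np.full(4,24)]
print(proj("wrist",P,T).round(1).tolist(), proj("wrist",[[607,222.5,12]],T))
```

```text
5.75 [518.71142184 219.94733243 226.93242966] 8.054613683746126 [-0.55285222  0.34652126 -5.07066762] 34.99871850013733 0.5703845115216745
[[233.5, 33.8], [286.1, 35.4], [281.3, 127.7], [232.4, 126.4]] [[258.00101192  82.8515303 ]]
```

View pics/w2.png

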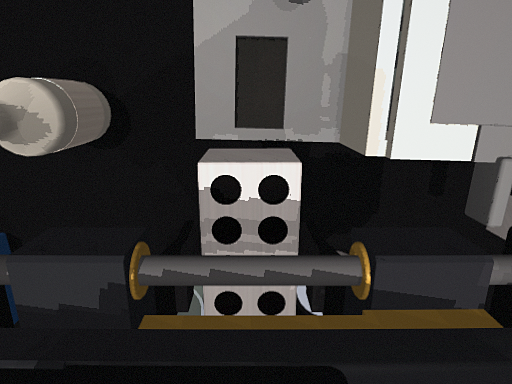

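The wrist view shows the pocket as a dark rectangle at about (236,37) to (287,129), ahead of the held block whose holes sit at (225–273, 189–300). Next I measure the pocket precisely along with the pose of the block in hand.

```bash
cat > pk.py <<'E'
from h import *
import sys
def pocket(im,T,box,thr=75):
    g=cv2.cvtColor(im,cv2.COLOR_RGB2GRAY); x0,y0,x1,y1=box
    r=cv2.resize(g[y0:y1,x0:x1],None,fx=6,fy=6,interpolation=cv2.INTER_CUBIC)
    print('mid',g[(y0+y1)//2,(x0+x1)//2],'out',g[y0+3,x0+3])
    m=(r<thr).astype(np.uint8); n,l,s,c=cv2.connectedComponentsWithStats(m)
    k=l[l.shape[0]//2,l.shape[1]//2]
    c=max(cv2.findContours((l==k).astype(np.uint8),0,1)[0],key=cv2.contourArea).reshape(-1,2)
    px=(c+.5)/6-.5+[x0,y0]
    W=plane("wrist",px,24,T)[:,:2]; print(s[k]); rc=cv2.minAreaRect(W.astype(np.float32)); print(rc)
    ap=cv2.approxPolyDP(c.reshape(-1,1,2),20,True).reshape(-1,2); pa=(ap+.5)/6-.5+[x0,y0]
    Wa=plane("wrist",pa,24,T)[:,:2]; print(np.c_[pa,Wa].round(1))
def holes(im,T,ztop,box):
    g=cv2.cvtColor(im,cv2.COLOR_RGB2GRAY); x0,y0,x1,y1=box
    m=(g[y0:y1,x0:x1]<60).astype(np.uint8); n,l,s,c=cv2.connectedComponentsWithStats(m)
    for i in range(1,n):
        if 200<s[i,4]<1500 and .6<s[i,2]/s[i,3]<1.7:
            print(c[i].round(1)+[x0,y0],s[i],plane("wrist",[c[i]+[x0,y0]],ztop,T)[0].round(1))
if __name__=="__main__":
    im=cv2.imread('pics/w2.png')[:,:,::-1].copy(); T=wristT()
    for t in (65,85): pocket(im,T,(215,20,310,145),t)
    z=get_state()["position"][2]
    holes(im,T,z+12,(195,160,305,320))
E
python3 pk.py
```

```text
mid 37 out 155
[   120     95    316    557 164501]
((606.7454833984375, 220.68666076660156), (93.57767486572266, 53.62781524658203), 6.721119403839111)
[[235.9  35.4 650.1 252.1]
 [234.6 126.8 557.7 241.6]
 [282.4 128.1 563.6 189.1]
 [286.9  37.2 655.8 199.8]]
mid 37 out 155
[   118     93    320    561 167251]
((606.7560424804688, 220.61880493164062), (94.08614349365234, 54.18145751953125), 6.604555130004883)
[[235.8  35.2 650.3 252.3]
 [234.4 126.9 557.5 241.8]
 [282.9 128.2 563.5 188.5]
 [287.4  37.1 656.  199.3]]
[250.8 226.7] [   0    0  110  100 1200] [530.9 220.8 239.5]
[225.2 189.3] [ 15  15  31  29 700] [548.2 235.5 239.5]
[273.1 189.3] [ 63  15  31  29 695] [551.4 212.9 239.5]
[226.3 229.9] [ 17  57  30  27 645] [527.5 232.5 239.5]
[272.4 229.8] [ 63  57  30  27 644] [530.7 209.9 239.5]
[227.7 303. ] [ 19 131  28  25 525] [486.1 226.7 239.5]
[270.8 303. ] [ 63 131  27  25 522] [489.3 204.1 239.5]
```

{"fn": "carry_out", "kwargs": {"commands": [-1,2.2,0,0,0,0,-1.45,-1,2.2,0,0,0,0,0,-1,2.2,0.05,0,0,0,0,-1,2.2,0.05,0,0,0,0,-1,0,0,-4.0,0,0,0,-1,0,0,-4.0,0,0,0,-1,0,0,-4.0,0,0,0,-1,0,0,-3.0,0,0,0,-1,0,0,0,0,0,0,-1,0,0,0,0,0,0]}}

```text
clock: 6.8
position: [608.4, 221.4, 79.1]
tcp_rot: [0.0, 0.998, 0.058, 0.0]
ft_force: [0.8, 0.6, -3.0]
grip_width: 0.573
grasp_force: 35.0
```

Run:
```python
from pk import *
for i in range(1):
    st=get_state(); q=st["tcp_rot"]; print(st["clock"],st["position"],np.degrees(2*np.arctan2(q[2],q[1])),q.round(4),st["ft_force"],st["grip_width"])
T=wristT(); im=snap("wrist","w3")
holes(im,T,get_state()["position"][2]+11.5,(180,140,320,320))
R=np.array([[np.cos(.1155),-np.sin(.1155)],[np.sin(.1155),np.cos(.1155)]])
P=np.c_[np.array([[47,27],[47,-27],[-47,-27],[-47,27]])@R.T+[606.75,220.65],np.full(4,24)]
print(proj("wrist",P,T).round(1).tolist())
sc=snap("scene","s3"); sd=snap("side","d3")
A=cv2.resize(im[60:320,130:390],(400,400)); B=cv2.resize(sc[225:305,265:345],(400,400),interpolation=cv2.INTER_CUBIC)
cv2.imwrite('pics/c3.png',np.hstack([A,B])[:,:,::-1])
```

```text
6.8 [608.36044794 221.43109864  79.06895362] 6.646589475447428 [4.000e-04 9.983e-01 5.800e-02 2.000e-04] [ 0.80539785  0.5876353  -2.99157154] 0.57273776193751
[225.3 189.4] [ 30  35  31  30 702] [638.1 236.3  92.1]
[273.  189.3] [ 78  35  31  29 694] [640.8 213.8  92.1]
[226.3 229.9] [ 32  77  30  27 644] [617.6 233.8  92.1]
[272.4 229.8] [ 78  77  30  27 640] [620.2 211.3  92.1]
[227.8 303. ] [ 34 151  28  25 520] [576.4 229.1  92.1]
[270.8 303. ] [ 78 151  27  25 517] [579.  206.6  92.1]
[[209.4, 141.1], [290.8, 141.1], [286.4, 268.1], [213.6, 268.2]]
```

View pics/c3.png

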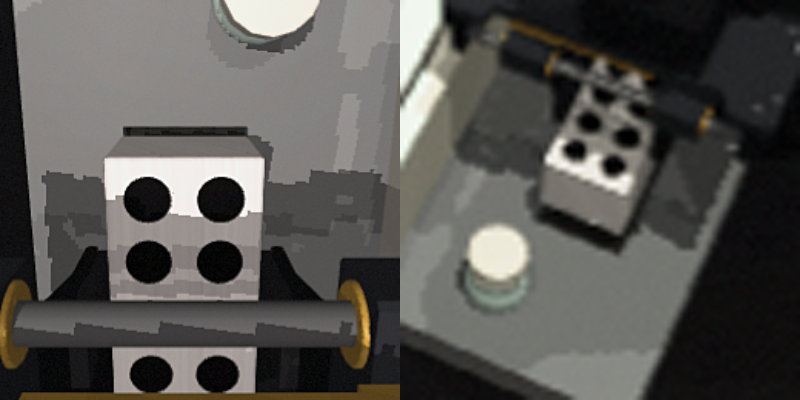

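Left (wrist): the pocket's rear edge runs from (210,142.5) to (290.6,142.5), close to where I predicted it. The block is about 2 mm too far in +x and 0.7 mm too far in +y, so I correct that while lowering.

{"fn": "carry_out", "kwargs": {"commands": [-1,-0.19,-0.07,-0.5,0,0,0,-1,0,0,-0.5,0,0,0,-1,0,0,-0.5,0,0,0,-1,0,0,-0.4,0,0,0,-1,0,0,-0.3,0,0,0,-1,0,0,-0.3,0,0,0,-1,0,0,-0.2,0,0,0,-1,0,0,0,0,0,0]}}

```text
clock: 7.75
position: [605.6, 221.4, 51.1]
tcp_rot: [0.0, 0.998, 0.058, -0.0]
ft_force: [0.3, -0.3, -5.6]
grip_width: 0.571
grasp_force: 35.0
```

{"fn": "carry_out", "kwargs": {"commands": [-1,0,0,-0.2,0,0,0,-1,0,0,-0.15,0,0,0,-1,0,0,-0.1,0,0,0,-1,0,0,0,0,0,0]}}

```text
clock: 8.15
position: [605.7, 221.4, 46.9]
tcp_rot: [0.0, 0.998, 0.058, -0.0]
ft_force: [-0.9, 0.1, -4.5]
grip_width: 0.568
grasp_force: 35.0
```

{"fn": "carry_out", "kwargs": {"commands": [-1,0,0,-0.1,0,0,0,-1,0,0,0,0,0,0]}}

```text
clock: 8.35
position: [605.9, 221.6, 46.3]
tcp_rot: [-0.0, 0.998, 0.058, 0.0]
ft_force: [-0.5, -0.9, -3.7]
grip_width: 0.572
grasp_force: 35.0
```

{"fn": "carry_out", "kwargs": {"commands": [-1,0,0,-0.1,0,0,0,-1,0,0,0,0,0,0]}}

```text
clock: 8.55
position: [606.0, 221.6, 46.3]
tcp_rot: [-0.0, 0.998, 0.058, 0.0]
ft_force: [-3.0, -0.2, 3.5]
grip_width: 0.569
grasp_force: 35.0
```

{"fn": "carry_out", "kwargs": {"commands": [-1,0,0,-0.05,0,0,0,-1,0,0,0,0,0,0]}}

```text
clock: 8.75
position: [606.0, 221.6, 46.3]
tcp_rot: [-0.0, 0.998, 0.058, 0.0]
ft_force: [-4.9, -0.4, 6.5]
grip_width: 0.569
grasp_force: 35.0
```

{"fn": "carry_out", "kwargs": {"commands": [0.3,0,0,0,0,0,0,0.5,0,0,0,0,0,0,0.8,0,0,0,0,0,0,1,0,0,0,0,0,0,1,0,0,0,0,0,0,1,0,0,2,0,0,0,1,0,0,4,0,0,0,1,0,0,4,0,0,0,1,0,0,4,0,0,0,1,-2,0,3,0,0,0,1,-2,0,1,0,0,0,1,0,0,0,0,0,0]}}

```text
clock: 9.95
position: [565.2, 222.0, 227.6]
tcp_rot: [-0.001, 0.998, 0.059, 0.002]
ft_force: [0.5, 0.4, -0.2]
grip_width: 0.996
grasp_force: 0.0
```

Run:
```python
from pk import *
st=get_state(); print(st["clock"],st["position"],st["ft_force"],st["grip_width"])
T=wristT(); im=snap("wrist","w4")
g=cv2.cvtColor(im,cv2.COLOR_RGB2GRAY)
m=(g<60).astype(np.uint8); n,l,s,c=cv2.connectedComponentsWithStats(m)
ok=[i for i in range(1,n) if 60<s[i,4]<900 and .6<s[i,2]/s[i,3]<1.6]
W=plane("wrist",c[ok],57,T); print(np.c_[c[ok],W[:,:2],s[ok,4]].round(1))
W=W[(abs(W[:,0]-606)<45)&(abs(W[:,1]-221)<25)]
print(len(W),cv2.minAreaRect(W[:,:2].astype(np.float32)))
sd=snap("side","d4")
cv2.imwrite('pics/c4.png',np.hstack([cv2.resize(im[0:250,130:380],(400,400)),cv2.resize(sd[225:300,140:250],(400,273),interpolation=cv2.INTER_CUBIC)[:,:].repeat(1,0) if 0 else cv2.copyMakeBorder(cv2.resize(sd[225:300,150:250],(400,300),interpolation=cv2.INTER_CUBIC),0,100,0,0,0)])[:,:,::-1])
```

```text
9.95 [565.19153545 221.96997901 227.6425917 ] [ 0.49893716  0.4152984  -0.15445956] 0.9958765466741341
[[243.3 100.3 635.1 236.6 164. ]
 [266.5 100.3 637.7 213.9 167. ]
 [243.4 121.9 614.3 234.2 158. ]
 [266.3 121.9 617.  211.4 156. ]
 [243.4 142.9 593.4 231.8 148. ]
 [266.  142.9 596.1 209.  143. ]
 [243.6 163.3 572.4 229.3 150. ]
 [265.7 163.2 575.2 206.6 147. ]]
8 ((605.0714111328125, 221.60438537597656), (63.11227798461914, 23.03653335571289), 6.595853805541992)
```

View pics/c4.png

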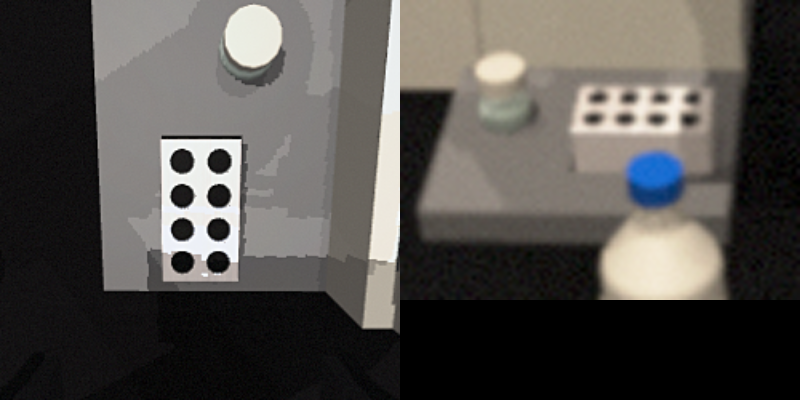

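The block sits in the pocket, hole-grid centre (605.1,221.6), yaw 6.6°, with a thin even dark gap at its rear and no visible tilt. Next is the tab.

{"fn": "carry_out", "kwargs": {"commands": [1,-1.3,-4.2,0,0,0,0,1,-1.3,-4.2,0,0,0,0,1,-1.3,-4.2,0,0,0,0,1,-1.3,-4.2,0,0,0,0,1,-1.3,-4.2,0,0,0,0,1,0,0,0,0,0,0,1,0,0,0,0,0,0]}}

```text
clock: 10.75
position: [500.9, 10.5, 223.6]
tcp_rot: [0.0, 0.998, 0.057, -0.001]
ft_force: [0.4, 1.0, 0.8]
grip_width: 1.0
grasp_force: 0.0
```

Run:
```python
from pk import *
st=get_state(); print(st["clock"],st["position"],st["tcp_rot"].round(4),st["ft_force"])
T=wristT(); im=snap("wrist","w5")
np.save('T5.npy',T)
print(proj("wrist",[[535,10.4,134],[632,-100,152]],T))
cv2.imwrite('pics/c5.png',cv2.resize(im,(800,600))[:,:,::-1])
```

```text
10.75 [500.90297903  10.45324619 223.6449182 ] [ 2.000e-04  9.984e-01  5.710e-02 -7.000e-04] [0.39045257 1.01637265 0.77222404]
[[254.32752566 149.87910968]
 [438.41547727  28.00007945]]
```

View pics/c5.png

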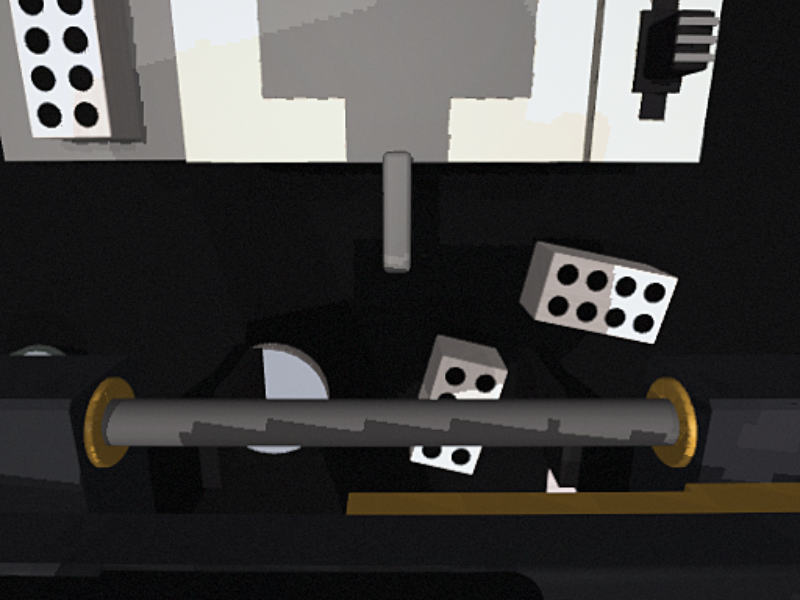

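The tab's top runs from (384,152) to (411,272) in 800-px coordinates, the cover's front edge is at row 162, and the knob is at about (660–718, 10–75). From here I compute the tab point and the knob.

Run:
```python
from pk import *
T=np.load('T5.npy'); s=1.5625
f=lambda L:(np.array(L,float)+.5)/s-.5
print('tab top',plane("wrist",f([(397,152),(397,258),(397,270),(384,215),(411,215)]),134,T).round(1))
print('cover edge z122',plane("wrist",f([(186,162),(345,162),(450,162),(585,162)]),122,T).round(1))
print('strip edge z122',plane("wrist",f([(592,161),(700,162)]),122,T).round(1))
print('knob z152',plane("wrist",f([(678,10),(718,10),(678,70),(718,70)]),152,T).round(1))
print('knob z122',plane("wrist",f([(634,92),(680,92),(640,10)]),122,T).round(1))
print('knob seen in side z152',plane("side",[np.array((408,60))/4+[120,150]],152).round())
```

```text
tab top [[574.1  15.3 134. ]
 [523.2   9.3 134. ]
 [517.    8.6 134. ]
 [543.8  18.2 134. ]
 [545.3   5.  134. ]]
cover edge z122 [[557.5 119.8 122. ]
 [566.4  40.5 122. ]
 [572.4 -11.7 122. ]
 [580.2 -79.  122. ]]
strip edge z122 [[ 581.1  -82.4  122. ]
 [ 587.1 -136.9  122. ]]
knob z152 [[ 644.3  -93.6  152. ]
 [ 646.4 -110.3  152. ]
 [ 621.7  -99.5  152. ]
 [ 623.8 -116.7  152. ]]
knob z122 [[ 615.4  -95.8  122. ]
 [ 618.2 -118.2  122. ]
 [ 651.1  -90.2  122. ]]
knob seen in side z152 [[ 638. -108.  152.]]
```

{"fn": "carry_out", "kwargs": {"commands": [1,1.7,0,-3,0,0,0,1,1.59,-0.02,-3,0,0,0,1,0,0,-3.5,0,0,0,1,0,0,-3.05,0,0,0,1,0,0,0,0,0,0,-1,0,0,0,0,0,0,-1,0,0,0,0,0,0,-1,0,0,0,0,0,0,-1,0,0,0,0,0,0,-1,0,0,0,0,0,0,-1,0,0,0,0,0,0,-1,0,0,0,0,0,0], "squeeze": 25}}

```text
clock: 12.0
position: [533.7, 11.3, 99.3]
tcp_rot: [-0.0, 0.998, 0.058, 0.0]
ft_force: [-1.0, -0.6, -1.0]
grip_width: 0.447
grasp_force: 0.0
```

{"fn": "carry_out", "kwargs": {"commands": [-1,0,0,0,0,0,0,-1,0,0,0,0,0,0,-1,0,0,0,0,0,0,-1,0,0,0,0,0,0,-1,0,0,0,0,0,0,-1,0,0,0,0,0,0]}}

```text
clock: 12.6
position: [533.7, 10.9, 99.0]
tcp_rot: [0.0, 0.998, 0.058, -0.0]
ft_force: [0.9, -3.0, -1.2]
grip_width: 0.158
grasp_force: 25.0
```

{"fn": "carry_out", "kwargs": {"commands": [-1,0,0,0.25,0,0,0,-1,0,0,0.25,0,0,0,-1,0,0,0,0,0,0]}}

```text
clock: 12.9
position: [533.8, 10.9, 104.0]
tcp_rot: [0.0, 0.998, 0.058, -0.0]
ft_force: [2.5, -3.8, -3.8]
grip_width: 0.16
grasp_force: 25.0
```

{"fn": "carry_out", "kwargs": {"commands": [-1,0,0,0.25,0,0,0,-1,0,0,0.2,0,0,0,-1,0,0,0,0,0,0]}}

```text
clock: 13.2
position: [533.9, 11.0, 108.5]
tcp_rot: [0.0, 0.998, 0.058, 0.0]
ft_force: [2.9, -4.1, -2.6]
grip_width: 0.158
grasp_force: 25.0
```

{"fn": "carry_out", "kwargs": {"commands": [-1,0,0,0.15,0,0,0,-1,0,0,0,0,0,0]}}

```text
clock: 13.4
position: [534.0, 11.0, 109.9]
tcp_rot: [0.0, 0.998, 0.058, 0.0]
ft_force: [3.0, -4.6, -4.2]
grip_width: 0.159
grasp_force: 25.0
```

{"fn": "carry_out", "kwargs": {"commands": [-1,0.01,0,0.3,0,0,0,-1,0.01,0,0.4,0,0,0,-1,0,0,0,0,0,0]}}

```text
clock: 13.7
position: [534.4, 11.0, 117.2]
tcp_rot: [0.0, 0.998, 0.058, 0.0]
ft_force: [3.3, -4.7, -3.3]
grip_width: 0.161
grasp_force: 25.0
```

Run:
```python
import numpy as np
# remaining tab path: from lift angle a0 to 0.9 in chiller frame -> world deltas (cm)
ux=np.array([.9934,.1149])
f=lambda t:(-216*np.cos(t)+7*np.sin(t),216*np.sin(t)+7*np.cos(t))
L=np.arcsin(17.9/216); ts=np.linspace(L,0.95,13)
p=[f(t) for t in ts]
for a,b in zip(p,p[1:]):
    d=b[0]-a[0]; print(np.round([d*ux[0]/10,d*ux[1]/10,(b[1]-a[1])/10],2))
```

```text
[0.23 0.03 1.54]
[0.34 0.04 1.52]
[0.45 0.05 1.49]
[0.56 0.06 1.46]
[0.66 0.08 1.41]
[0.76 0.09 1.36]
[0.86 0.1  1.3 ]
[0.95 0.11 1.24]
[1.03 0.12 1.16]
[1.11 0.13 1.09]
[1.19 0.14 1.  ]
[1.26 0.15 0.91]
```

The tab has risen 18 mm against only about 3 N, well past the 8 mm hard stop. The catch isn't holding, so I leave the slide alone and raise the cover along its arc.

{"fn": "carry_out", "kwargs": {"commands": [-1,0.11,0.01,0.77,0,0,0,-1,0.12,0.02,0.77,0,0,0,-1,0.17,0.02,0.76,0,0,0,-1,0.17,0.02,0.76,0,0,0,-1,0.22,0.02,0.75,0,0,0,-1,0.23,0.03,0.74,0,0,0,-1,0.28,0.03,0.73,0,0,0,-1,0.28,0.03,0.73,0,0,0,-1,0.33,0.04,0.71,0,0,0,-1,0.33,0.04,0.7,0,0,0]}}

```text
clock: 14.7
position: [554.9, 13.4, 191.3]
tcp_rot: [0.0, 0.998, 0.058, -0.002]
ft_force: [-1.5, -5.6, -3.5]
grip_width: 0.162
grasp_force: 25.0
```

{"fn": "carry_out", "kwargs": {"commands": [-1,0.38,0.04,0.68,0,0,0,-1,0.38,0.05,0.68,0,0,0,-1,0.43,0.05,0.65,0,0,0,-1,0.43,0.05,0.65,0,0,0,-1,0.47,0.05,0.62,0,0,0,-1,0.48,0.06,0.62,0,0,0,-1,0.51,0.06,0.58,0,0,0,-1,0.52,0.06,0.58,0,0,0]}}

```text
clock: 15.5
position: [590.5, 17.5, 242.1]
tcp_rot: [0.0, 0.998, 0.058, -0.002]
ft_force: [-2.7, -4.8, -1.0]
grip_width: 0.16
grasp_force: 25.0
```

{"fn": "carry_out", "kwargs": {"commands": [-1,0.55,0.06,0.55,0,0,0,-1,0.56,0.07,0.54,0,0,0,-1,0.59,0.07,0.5,0,0,0,-1,0.3,0.03,0.25,0,0,0,-1,0,0,0,0,0,0,-1,0,0,0,0,0,0,-1,0,0,0,0,0,0]}}

```text
clock: 16.2
position: [611.2, 19.9, 261.2]
tcp_rot: [0.0, 0.998, 0.058, -0.001]
ft_force: [-3.3, -3.7, 1.0]
grip_width: 0.162
grasp_force: 25.0
```

Run:
```python
from h import *
st=get_state(); print(st["clock"],st["position"],st["ft_force"],st["grasp_force"],st["grip_width"],abs(st["qvel"]).max())
a=snap("side","d6"); b=snap("scene","s6")
cv2.imwrite('pics/c6.png',np.hstack([cv2.resize(a[100:300,110:310],(400,400)),cv2.resize(b[130:330,150:350],(400,400))])[:,:,::-1])
```

```text
16.2 [611.1950846   19.93428011 261.21153475] [-3.28551926 -3.66494437  0.95534147] 25.00033077376429 0.1617339521440942 0.0021855449812836964
```

View pics/c6.png

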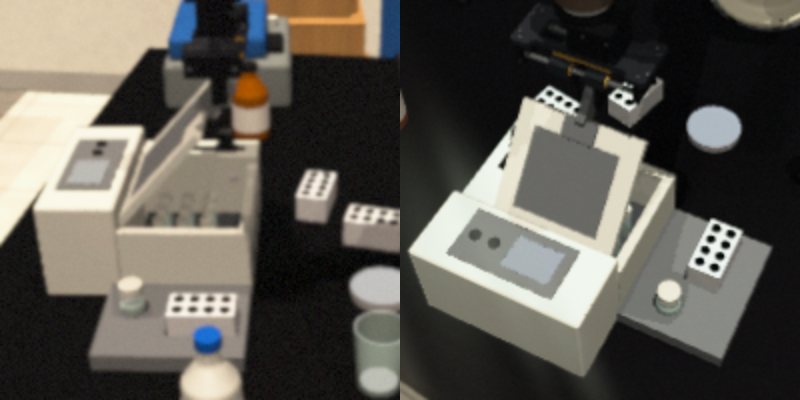

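The cover is up at about 49° with the tab in the fingers, the block is seated in the nest, and the bystanders haven't moved.

```bash
python3 -c "
from cell import env
print(env.close_job())"
```

```text
the job is handed in; nothing more can be done
None
```

The job is handed in, though no verdict was shown: the vial block is seated flat in the nest, the tug lifted the tab 18 mm against about 3 N, so the catch was not holding and I left the thumb slide alone, and the arm holds the cover steady at about 49°.

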